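Put the sockets away by size

TASK

Put the four dark steel wrench sockets away by size: stand each one upright, right way up, on the floor of its own shallow wooden dish, the smallest socket in the smallest dish, the next in the next, and so on up to the largest in the largest. Leave the wooden pulley and the brass tin standing where they are.

Things in the scene. Friction and masses are not known exactly. Their poses are not given: they have to be found in the camera images.
- socket_22_mid (a point): the smallest of four loose dark-steel sockets for a socket wrench: a plain upright cylinder 22 mm in diameter and 50 mm tall (about 100 g), with a recess in its top and a slightly narrower foot, standing on the bench. The point is its centre, half-way up, 25 mm above its foot; z is its upright axis. Its recess cannot be entered by fingers: grip it across the diameter, in its upper half, so that the fingertips clear the dish rim when it is set down.
- socket_29_mid (a point): the second smallest of four loose dark-steel sockets for a socket wrench: a plain upright cylinder 29 mm in diameter and 58 mm tall (about 160 g), with a recess in its top and a slightly narrower foot, standing on the bench. The point is its centre, half-way up, 29 mm above its foot; z is its upright axis. Its recess cannot be entered by fingers: grip it across the diameter, in its upper half, so that the fingertips clear the dish rim when it is set down.
- socket_37_mid (a point): the second largest of four loose dark-steel sockets for a socket wrench: a plain upright cylinder 37 mm in diameter and 66 mm tall (about 260 g), with a recess in its top and a slightly narrower foot, standing on the bench. The point is its centre, half-way up, 33 mm above its foot; z is its upright axis. Its recess cannot be entered by fingers: grip it across the diameter, in its upper half, so that the fingertips clear the dish rim when it is set down.
- socket_46_mid (a point): the largest of four loose dark-steel sockets for a socket wrench: a plain upright cylinder 46 mm in diameter and 74 mm tall (about 400 g), with a recess in its top and a slightly narrower foot, standing on the bench. The point is its centre, half-way up, 37 mm above its foot; z is its upright axis. Its recess cannot be entered by fingers: grip it across the diameter, in its upper half, so that the fingertips clear the dish rim when it is set down.
- dish_22: the smallest of four shallow round dishes of pale wood, fixed to the bench: 50 mm across outside, 38 mm inside, rim 10 mm above the bench, flat floor 3 mm above the bench. Origin: centre of its underside, on the bench; z up. Holds the 22 mm socket upright with 8 mm to spare all round.
- dish_29: the second smallest of four shallow round dishes of pale wood, fixed to the bench: 57 mm across outside, 45 mm inside, rim 10 mm above the bench, flat floor 3 mm above the bench. Origin: centre of its underside, on the bench; z up. Holds the 29 mm socket upright with 8 mm to spare all round.
- dish_37: the second largest of four shallow round dishes of pale wood, fixed to the bench: 65 mm across outside, 53 mm inside, rim 10 mm above the bench, flat floor 3 mm above the bench. Origin: centre of its underside, on the bench; z up. Holds the 37 mm socket upright with 8 mm to spare all round.
- dish_46: the largest of four shallow round dishes of pale wood, fixed to the bench: 74 mm across outside, 62 mm inside, rim 10 mm above the bench, flat floor 3 mm above the bench. Origin: centre of its underside, on the bench; z up. Holds the 46 mm socket upright with 8 mm to spare all round.
- pulley: a loose dark-wood grooved pulley wheel lying flat, 63 mm across and 22 mm high; not part of the job. Origin: centre of its underside; z up.
- brass_tin: a loose open brass tin, 58 mm across and 39 mm high; not part of the job. Origin: centre of its underside; z up.
Things that resemble listed ones, but are neither listed nor needed, are in the scene too. What is shaped like the part that bears socket_22_mid but purple is not meant.

How it is judged (in metres and radians):
At the end, for the whole second after the job is handed in: Each socket stands upright (within 0.08 rad), at rest, on the floor of the dish of its own size rank: centre within 10.5 mm of the dish centre seen from above, height within 4 mm of standing on the dish floor. Pulley and brass tin are within 30 mm of where they began (horizontal distance between socket_22_mid and dish_22 below 0.0105 m and height (world z) of socket_22_mid between 0.024 and 0.032 m and angle between each of socket_22_mid, socket_29_mid, socket_37_mid, socket_46_mid's own z axis and vertical below 0.08 rad and linear speed of each of socket_22, socket_29, socket_37, socket_46 below 0.02 m/s and horizontal distance between socket_29_mid and dish_29 below 0.0105 m and height (world z) of socket_29_mid between 0.028 and 0.036 m and horizontal distance between socket_37_mid and dish_37 below 0.0105 m and height (world z) of socket_37_mid between 0.032 and 0.04 m and horizontal distance between socket_46_mid and dish_46 below 0.0105 m and height (world z) of socket_46_mid between 0.036 and 0.044 m and distance of each of pulley, brass_tin from where it was at the start of the episode below 0.03 m); the robot touches nothing.
It fails at once if the wooden pulley was pushed or carried away (more than 30 mm) (distance of pulley from where it was at the start of the episode above 0.03 m).
It fails at once if the brass tin was pushed or carried away (more than 30 mm) (distance of brass_tin from where it was at the start of the episode above 0.03 m).
It also fails if it takes over 96 s, if anything falls off the work surface, if the arm or the gripper's body presses on something with over 40 N, if the wrist force passes 120 N, or if a joint passes its speed limit or range.

ROBOT

A 6-joint arm with a two-finger parallel gripper is mounted at the origin on a cart in front of the work surface, level with it; the furniture and walls round the work are solid. World frame = base frame: x ahead of the robot, y to its left, z up, the work surface at z = 0. Lengths are in m, angles in degrees, forces in N, time in s.
With the tool pointing down it reaches from about 0.35 to 0.875 m from the base axis. Payload 4.2 kg.
Tool frame: the origin (TCP) lies midway between the tips of the shut fingers; the grasp point (between the pads) lies 19 mm behind it; z points along the fingers, y is the line along which they close (so a half turn about z gives the same grasp; the last joint's range is limited). The gripper opens to 87 mm and grips with 3 to 60 N. Pads are 19 mm wide; open, the fingers measure 117 mm over their backs; the gripper's body (75 mm by 190 mm) begins 51 mm behind the grasp point.
Start: joints at [-50.73, 22.042, 0.453, 0, -68.411, -14.817], TCP at [0.259, -0.569, 0.223] pointing down, gripper open.
Joint ranges: [-179.83, 179.83], [-69.29, 118.12], [-61.27, 80.66], [-181.25, 117.63], [-171.15, -9.14], [-177.46, 177.46]. Speed limits (degrees/s): [159.86, 159.86, 180, 180, 180, 180].

INTERFACE

Orientations are given as a 3x3 rotation matrix whose columns are the frame's x, y, z axes.
In Python, from station import r, cams gives the robot as it stands.
- The arm moves only by the tool play_rows, never from a script. Its argument "commands" is text: rows parted by semicolons, each of 6 numbers parted by spaces: the shift along the world's x, y, z normalised to -1 to 1, where 1 is 30 mm, then the turn, a rotation vector about the world's x, y, z normalised to -1 to 1, where 1 is 0.15 rad. A call has 1 to 20 rows; each row shifts and turns the commanded pose from where the row before left it; what a row does not reach is not made up. A row lasts 1/10 s, in which the tool goes at most 50 mm and 8.59 degrees, less where a joint would pass 70% of its speed; a pose out of reach is approached as far as the arm can. A call with a number of a shift or a turn outside -1 to 1 is refused whole. A call with a gripper value outside its range is refused whole. "grip" is the finger opening in mm, from 0 to 87, set as the call begins (left out, the last holds). The fingers move at their own pace and stop on an object; the grip force is fixed at half the most. Time passes only in rows, so rows that do not move let the fingers close. It gives the time, the measured TCP pose, the force, the opening and the grip force at its end, in the units of the state.
- r.sense(): the state, without advancing time (a new reading comes with each control period).
- cams.capture(name): name is "scene" or "top"; returns (picture, depth): 384x512x3 uint8, blue, green, red; 384x512 float32, m along the optical axis (not along the pixel's ray), 0 where there is no reading.
- cams.camera_info(name): a dict with "mtx" (3x3 intrinsics, pixels), "R" (3x3) and "t" (3): a world point X has camera coordinates R X + t. Camera axes: x right, y down, z forward; pixel columns grow to the right and rows downward; lengths in m; the calibration is good to about 2 mm. A picture is of the moment at which its call begins. camera_info takes no time and is no camera call.
- r.finish_job(): hands the job in; it is judged then, once.
The state is a dict: "time_s": time; "joints": joint angles; "joint_velocities": joint speeds; "effort": joint torques, N m; "tcp_pos": TCP position; "ee_rot": TCP orientation; "wrist_force": force on the tool from outside, world axes, zero at the start; "moment": the same for the moment, N m; "gripper_width": opening from 0.0 (shut) to 1.0 (fully open); "gripper_force": force on a finger pad.
Only numpy, scipy, OpenCV 4.12 (cv2) and the standard library are available. Lean on these libraries where they do the work, as an engineer would, in place of code of your own. Each camera call takes 0.05 s, during which the arm holds its last target. There are 200 camera calls.

## Working session

There is one attempt and no reset: what is moved stays moved. The work goes in short steps, Python scripts to look and compute and a tool call to move; the robot and the scene stay as the last step left them, time stands still between calls to the robot, and variables do not carry over. Pictures are saved under pics/ and viewed, at most 14 in all, crops included, and the job is handed in when it is done.

Besides the shell and the picture viewer there is one more tool, called after "Call:" as name(argument=value, ...), one argument or row to a line, values as JSON. play_rows: Moves the arm, as the interface text tells. Scaled input: -1 to 1 covers 30 mm each way for a shift and 0.15 rad each way for a turn. Its arguments: {"type":"object","properties":{"commands":{"type":"string"},"grip":{"type":"number"}},"required":["commands"]}

```bash
mkdir -p pics
cat > h.py <<'E'
import numpy as np, cv2
from station import r, cams
def snap(n):
    im,d=cams.capture(n); return im,d,cams.camera_info(n)
def ray(ci,u,v,z):
    K,R,t=[np.array(ci[k],float) for k in('mtx','R','t')]; t=t.ravel()
    c=-R.T@t; d=R.T@np.linalg.inv(K)@np.array([u,v,1.]); return c+d*(z-c[2])/d[2]
def cloud(ci,d):
    K,R,t=[np.array(ci[k],float) for k in('mtx','R','t')]; t=t.ravel()
    v,u=np.mgrid[:d.shape[0],:d.shape[1]]
    P=np.stack([u,v,np.ones_like(u)],-1)@np.linalg.inv(K).T*d[...,None]
    return (P-t)@R
E
python3 - <<'E'
from h import *
for n in('top','scene'):
    im,d,ci=snap(n); cv2.imwrite(f'pics/{n}0.png',im); np.savez(f'{n}0.npz',im=im,d=d)
    print(n,ci, -np.array(ci['R']).T@np.ravel(ci['t']))
print(r.sense())
E
```

```text
top {'mtx': array([[364.12087926,   0.        , 254.36066791],
       [  0.        , 364.12087926, 191.97977362],
       [  0.        ,   0.        ,   1.        ]]), 'R': array([[-0.00718077, -0.99924407,  0.03820627],
       [-0.98740153,  0.00104567, -0.15823124],
       [ 0.15807167, -0.03886115, -0.98666264]]), 't': array([0.22815197, 0.5630331 , 0.8403809 ])} [0.42473764 0.26004893 0.90954502]
scene {'mtx': array([[473.90364461,   0.        , 259.3706051 ],
       [  0.        , 473.90364461, 186.10313931],
       [  0.        ,   0.        ,   1.        ]]), 'R': array([[ 0.66236878, -0.74917002,  0.00344702],
       [-0.3587788 , -0.32124197, -0.87640251],
       [ 0.65768181,  0.57926495, -0.48156698]]), 't': array([-0.18898711,  0.34389992,  0.59761069])} [-0.14447452 -0.37728331  0.58983577]
{'time_s': 0.1, 'joints': array([-5.07314703e+01,  2.20874636e+01,  3.87293576e-01, -2.50489770e-02,
       -6.84105422e+01, -1.48158920e+01]), 'joint_velocities': array([ 0.07637098, -0.16334753,  0.18923035,  0.01301606, -0.01247789,
        0.10781666]), 'effort': array([ 1.94611028e-03, -3.91690922e+01,  1.87937218e+01,  4.23193082e+00,
        1.34864525e-02, -8.25083021e-05]), 'tcp_pos': array([ 0.25849927, -0.56844802,  0.22155585]), 'ee_rot': array([[-9.10370450e-01, -4.13793207e-01, -9.08314628e-04],
       [-4.13794192e-01,  9.10368768e-01,  1.75323819e-03],
       [ 1.01423216e-04,  1.97195155e-03, -9.99998051e-01]]), 'wrist_force': array([ 1.66210774, -0.35715499,  0.24240192]), 'moment': array([-0.05033555, -0.02877787, -0.00128752]), 'gripper_force': 0.0, 'gripper_width': 1.0039710057575935}
```

View pics/top0.png

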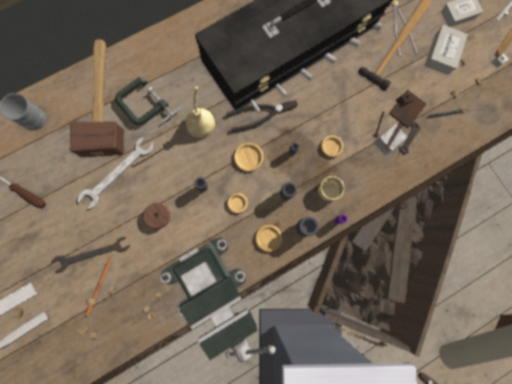

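View pics/scene0.png

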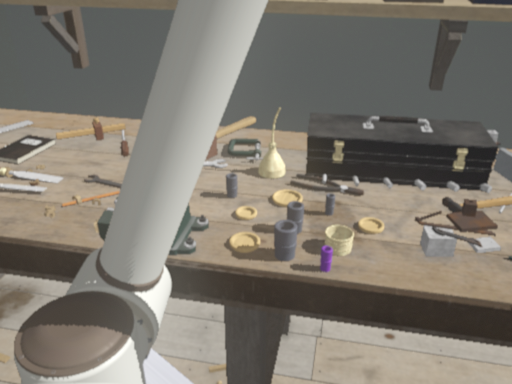

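Run:
```python
from h import *
f=np.load('top0.npz'); im,d=f['im'],f['d']; ci=cams.camera_info('top')
P=cloud(ci,d); z=P[...,2]
print('table z',np.median(z[150:240,180:340]), (d[150:240,180:340]==0).mean())
hsv=cv2.cvtColor(im,cv2.COLOR_BGR2HSV)
for n,(u,v) in dict(s22=(294,148),s29=(201,185),s37=(288,190),s46=(308,226),purple=(341,219),pulley=(156,216),tin=(332,188)).items():
    w=slice(v-18,v+18),slice(u-18,u+18)
    q=P[w].reshape(-1,3); q=q[(q[:,2]>.012)&(q[:,2]<.12)]
    m=q[:,2]>q[:,2].max()-.012
    t=q[m]
    (c,s,a)=cv2.minAreaRect(t[:,:2].astype(np.float32))
    print(n,len(q),'zmax',q[:,2].max().round(4),'c',np.round(c,4),'size',np.round(s,3),m.sum())
for n,(u,v) in dict(a=(332,147),b=(249,157),c=(237,204),e=(269,238)).items():
    x0,y0=u-20,v-20
    h=hsv[y0:v+20,x0:u+20]; print(n,hsv[v,u],hsv[v-19,u-10])
    m=((h[...,0]>12)&(h[...,0]<30)&(h[...,1]>90)&(h[...,2]>130)).astype(np.uint8)*255
    cs=max(cv2.findContours(m,0,1)[0],key=cv2.contourArea)
    el=cv2.fitEllipse(cs)
    pts=np.array([ray(ci,p[0][0]+x0,p[0][1]+y0,.008) for p in cs])
    (c,R)=cv2.minEnclosingCircle(pts[:,:2].astype(np.float32))
    print(n,'ell',np.round(el[0],1)+[x0,y0],np.round(el[1],1),'world',ray(ci,el[0][0]+x0,el[0][1]+y0,.009).round(4),np.round(c,4),'R',round(R,4))
cv2.imwrite('pics/crop.png',cv2.resize(im[120:265,130:360],None,fx=3.4,fy=3.4,interpolation=cv2.INTER_CUBIC))
```

```text
table z 0.0004564822614483052 0.003958333333333334
s22 92 zmax 0.0533 c [0.6774 0.1264] size [0.02  0.021] 50
s29 147 zmax 0.0627 c [0.5843 0.354 ] size [0.026 0.026] 73
s37 229 zmax 0.0705 c [0.5671 0.1437] size [0.034 0.036] 114
s46 364 zmax 0.0795 c [0.4804 0.1023] size [0.044 0.044] 178
purple 98 zmax 0.0529 c [0.4994 0.0154] size [0.019 0.021] 54
pulley 525 zmax 0.0275 c [0.512  0.4639] size [0.062 0.062] 523
tin 199 zmax 0.0423 c [0.5758 0.0351] size [0.056 0.056] 104
a [ 18 118 212] [ 16  73 154]
a ell [332.3 145.6] [20.5 22.3] world [0.6901 0.0225 0.009 ] [0.6895 0.023 ] R 0.0303
b [ 18 120 208] [ 16  68 151]
b ell [248.7 156.2] [28.1 29.5] world [0.6611 0.2384 0.009 ] [0.662 0.238] R 0.0387
c [ 18 119 222] [ 15  63 142]
c ell [237.3 202.5] [19.6 20.2] world [0.5426 0.2674 0.009 ] [0.5433 0.2674] R 0.0263
e [ 18 120 212] [ 15  74 131]
e ell [267.3 236.2] [22.3 27.9] world [0.4587 0.1934 0.009 ] [0.4594 0.187 ] R 0.0375
```

View pics/crop.png

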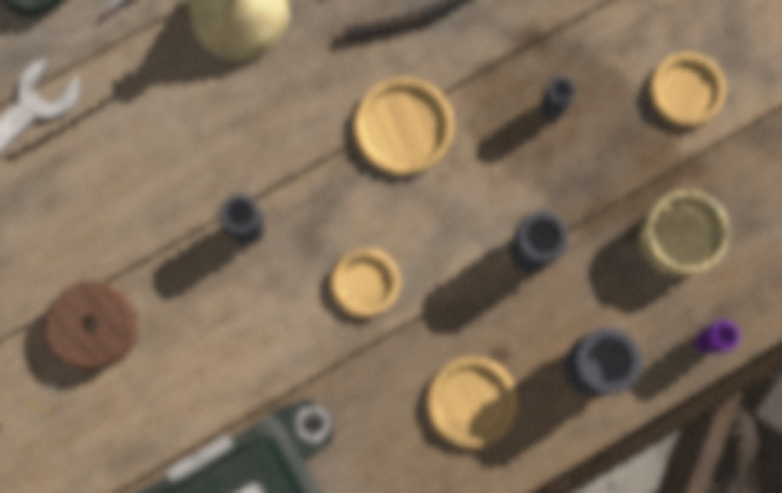

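Run:
```python
from h import *
for cam in('top','scene'):
    f=np.load(cam+'0.npz'); im,d=f['im'],f['d']; ci=cams.camera_info(cam)
    P=cloud(ci,d); z=P[...,2]
    print(cam,'table',np.median(z[(abs(P[...,0]-.6)<.03)&(abs(P[...,1]-.2)<.03)]))
    hsv=cv2.cvtColor(im,cv2.COLOR_BGR2HSV)
    for n,(x,y,R) in dict(d22=(.5426,.2674,.025),d29=(.690,.0225,.0285),d37=(.459,.190,.0325),d46=(.6615,.238,.037)).items():
        near=np.hypot(P[...,0]-x,P[...,1]-y)<R+.012
        m=near&(hsv[...,1]>100)&(abs(hsv[...,0].astype(int)-18)<5)&(z<.02)
        k=cv2.morphologyEx(m.astype(np.uint8),cv2.MORPH_CLOSE,np.ones((3,3)))
        cs=max(cv2.findContours(k,0,1)[0],key=cv2.contourArea)
        pts=np.array([ray(ci,*p[0],.008)[:2] for p in cs])
        c=cv2.fitEllipse(pts.astype(np.float32)*1000)
        print(n,'ell mm',np.round(c[0],1),np.round(c[1],1), 'rect',np.round((pts.max(0)+pts.min(0))*500,1))
    for n,(x,y,R,h) in dict(s22=(.6774,.1264,.011,.05),s29=(.5843,.354,.0145,.058),s37=(.5671,.1437,.0185,.066),s46=(.4804,.1023,.023,.074)).items():
        near=(np.hypot(P[...,0]-x,P[...,1]-y)<R+.008)&(z>.012)
        q=P[near]; t=q[(q[:,2]>h-.006)]
        c,s,_=cv2.minAreaRect((t[:,:2]*1000).astype(np.float32)); 
        print(n,np.round(c,1),np.round(s,1),len(t))
```

```text
top table 1.7069416240702494e-05
d22 ell mm [541.7 268.2] [47.4 50.5] rect [541.5 268. ]
d29 ell mm [689.   24.1] [54.3 58. ] rect [689.4  24.2]
d37 ell mm [454.7 190.7] [64.7 68.4] rect [454.5 190.5]
d46 ell mm [660.3 239.3] [72.2 74.9] rect [659.7 238.8]
s22 [677.2 125.8] [20.2 19.8] 43
s29 [584.3 354. ] [26.4 26.1] 71
s37 [567.1 143.7] [33.9 35.9] 111
s46 [480.4 102.3] [44.3 43.9] 177
scene table -0.003919690327438715Traceback (most recent call last):
  File "<stdin>", line 11, in <module>
ValueError: max() iterable argument is empty
```

Run:
```python
from h import *
f=np.load('top0.npz'); P=cloud(cams.camera_info('top'),f['d'])
for n,(x,y) in dict(s22=(.677,.126),s29=(.584,.354),s37=(.567,.144),s46=(.48,.102),d22=(.542,.268),d29=(.6895,.0235),d37=(.4555,.190),d46=(.6605,.239)).items():
    D=P-[x,y,0]; a=D[...,0]*-.414+D[...,1]*.91; b=D[...,0]*.91+D[...,1]*.414
    m=(abs(a)<.12)&(abs(b)<.06); fm=(abs(a)<.07)&(abs(b)<.02)&(abs(a)>.03)
    print(n,'body zone zmax',P[m][:,2].max().round(3),'finger zone',P[fm][:,2].max().round(3), np.r_[P[m][P[m][:,2].argmax()]].round(3))
# overall tall stuff within work area
m=(P[...,0]>.2)&(P[...,0]<.78)&(P[...,1]>-.6)&(P[...,1]<.5)&(P[...,2]>.1)
q=P[m]; print(len(q), q.min(0).round(3),q.max(0).round(3))
```

```text
s22 body zone zmax 0.053 finger zone 0.004 [0.676 0.119 0.053]
s29 body zone zmax 0.063 finger zone 0.005 [0.589 0.345 0.063]
s37 body zone zmax 0.07 finger zone 0.005 [0.554 0.148 0.07 ]
s46 body zone zmax 0.079 finger zone 0.014 [0.488 0.089 0.079]
d22 body zone zmax 0.07 finger zone 0.004 [0.554 0.148 0.07 ]
d29 body zone zmax 0.073 finger zone 0.004 [ 0.686 -0.102  0.073]
d37 body zone zmax 0.91 finger zone 0.076 [0.425 0.26  0.91 ]
d46 body zone zmax 0.053 finger zone 0.013 [0.676 0.119 0.053]
4553 [0.206 0.191 0.1  ] [0.766 0.388 0.91 ]
```

Call:
play_rows(
  commands=".3 .93 0 0 0 0;.3 .93 0 0 0 0;.3 .93 0 0 0 0;.3 .93 0 0 0 0;.3 .93 0 0 0 0;.3 .93 0 0 0 0;.3 .93 0 0 0 0;.3 .93 0 0 0 0;.3 .93 0 0 0 0;.3 .93 0 0 0 0;.3 .93 0 0 0 0;.3 .93 0 0 0 0",
  grip=87,
)

```text
time_s: 1.3
tcp_pos: [0.3666, -0.2328, 0.2223]
ee_rot: [[-0.91, -0.414, -0.0], [-0.414, 0.91, 0.0], [0.0, 0.0, -1.0]]
wrist_force: [1.0, -0.3, 0.1]
gripper_width: 1.002
gripper_force: 0.0
```

Call:
play_rows(
  commands=".3 .93 0 0 0 0;.3 .93 0 0 0 0;.3 .93 0 0 0 0;.3 .93 0 0 0 0;.3 .93 0 0 0 0;.3 .93 0 0 0 0;.3 .93 0 0 0 0;.3 .93 0 0 0 0;.3 .93 0 0 0 0;.3 .93 0 0 0 0;.3 .93 0 0 0 0;.3 .93 0 0 0 0;0 0 0 0 0 0;0 0 0 0 0 0;0 0 0 0 0 0",
)

```text
time_s: 2.8
tcp_pos: [0.4742, 0.1, 0.2223]
ee_rot: [[-0.91, -0.414, -0.001], [-0.414, 0.91, -0.0], [0.001, -0.0, -1.0]]
wrist_force: [0.8, 0.3, -0.9]
gripper_width: 1.001
gripper_force: 0.0
```

Call:
play_rows(
  commands=".2 .07 0 0 0 0;0 0 -.62 0 0 0;0 0 -.62 0 0 0;0 0 -.62 0 0 0;0 0 -.62 0 0 0;0 0 -.62 0 0 0;0 0 -.62 0 0 0;0 0 -.62 0 0 0;0 0 -.62 0 0 0;0 0 -.62 0 0 0;0 0 -.62 0 0 0;0 0 0 0 0 0;0 0 0 0 0 0",
)

```text
time_s: 4.1
tcp_pos: [0.4812, 0.1024, 0.0368]
ee_rot: [[-0.91, -0.414, 0.0], [-0.414, 0.91, -0.0], [-0.0, -0.0, -1.0]]
wrist_force: [-0.5, -0.5, -0.1]
gripper_width: 1.001
gripper_force: 0.0
```

Call:
play_rows(
  commands="0 0 0 0 0 0;0 0 0 0 0 0;0 0 0 0 0 0;0 0 0 0 0 0;0 0 0 0 0 0;0 0 0 0 0 0;0 0 0 0 0 0;0 0 0 0 0 0;0 0 0 0 0 0;0 0 0 0 0 0",
  grip=38,
)

```text
time_s: 5.1
tcp_pos: [0.4809, 0.1027, 0.0367]
ee_rot: [[-0.91, -0.414, 0.0], [-0.414, 0.91, -0.0], [-0.0, -0.0, -1.0]]
wrist_force: [-0.1, -1.7, 2.9]
gripper_width: 0.523
gripper_force: 30.0
```

Call:
play_rows(
  commands="0 0 .5 0 0 0;0 0 .5 0 0 0;0 0 .5 0 0 0;0 0 .5 0 0 0;0 0 .5 0 0 0;0 0 .5 0 0 0;0 0 .5 0 0 0;0 0 .5 0 0 0;.33 .25 0 0 0 0;.6 .455 0 0 0 0;.6 .455 0 0 0 0;.6 .455 0 0 0 0;.6 .455 0 0 0 0;.6 .455 0 0 0 0;.6 .455 0 0 0 0;.6 .455 0 0 0 0;.6 .455 0 0 0 0;.6 .455 0 0 0 0;.25 .2 0 0 0 0;0 0 0 0 0 0",
)

```text
time_s: 7.1
tcp_pos: [0.66, 0.2399, 0.1533]
ee_rot: [[-0.91, -0.414, -0.004], [-0.414, 0.91, -0.001], [0.004, 0.0, -1.0]]
wrist_force: [-0.5, -0.2, -4.9]
gripper_width: 0.521
gripper_force: 30.0
```

Call:
play_rows(
  commands="0 0 0 0 0 0;0 0 0 0 0 0;0 0 0 0 0 0",
)

```text
time_s: 7.4
tcp_pos: [0.6596, 0.2387, 0.1568]
ee_rot: [[-0.91, -0.414, -0.0], [-0.414, 0.91, 0.0], [0.0, 0.0, -1.0]]
wrist_force: [0.1, -0.1, -5.1]
gripper_width: 0.52
gripper_force: 30.0
```

Run:
```python
from h import *
im,d,ci=snap('top'); cv2.imwrite('pics/t1.png',cv2.resize(im[100:265,130:360],None,fx=3,fy=3,interpolation=cv2.INTER_CUBIC))
im,d,ci=snap('scene'); cv2.imwrite('pics/s1.png',cv2.resize(im[100:300,180:420],None,fx=3,fy=3,interpolation=cv2.INTER_CUBIC))
s=r.sense();print(s['tcp_pos'],s['wrist_force'],s['gripper_width'])
```

```text
[0.65983571 0.23880814 0.15705197] [-0.23874574  0.21999981 -4.92940718] 0.5203932195165103
```

View pics/s1.png

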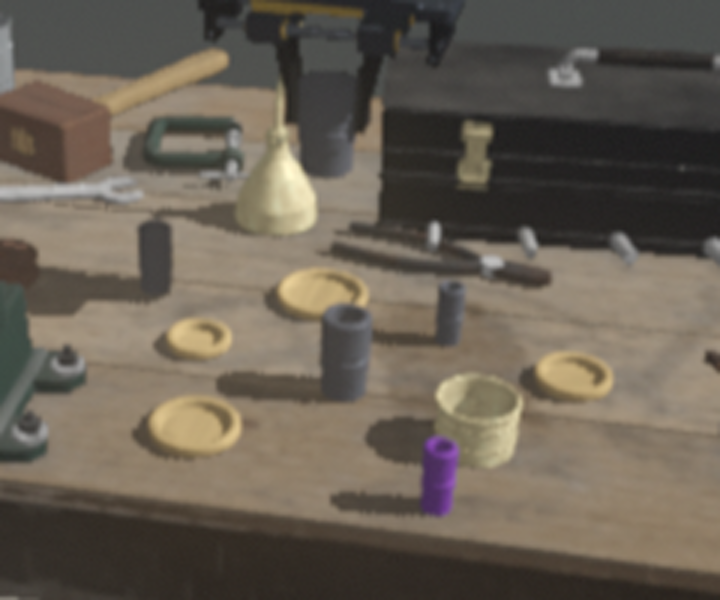

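Call:
play_rows(
  commands="0 0 -.45 0 0 0;0 0 -.45 0 0 0;0 0 -.45 0 0 0;0 0 -.45 0 0 0;0 0 -.45 0 0 0;0 0 -.45 0 0 0;0 0 -.45 0 0 0;0 0 -.2 0 0 0;0 0 -.2 0 0 0;0 0 -.2 0 0 0;0 0 -.12 0 0 0;0 0 0 0 0 0;0 0 0 0 0 0;0 0 0 0 0 0",
)

```text
time_s: 8.9
tcp_pos: [0.6603, 0.2393, 0.0409]
ee_rot: [[-0.91, -0.414, 0.001], [-0.414, 0.91, 0.0], [-0.001, 0.0, -1.0]]
wrist_force: [0.4, 0.1, -5.3]
gripper_width: 0.523
gripper_force: 30.0
```

Run:
```python
from h import *
im,d,ci=snap('scene'); cv2.imwrite('pics/s2.png',cv2.resize(im[120:270,200:400],None,fx=4,fy=4,interpolation=cv2.INTER_CUBIC))
s=r.sense();print(s['tcp_pos'],s['wrist_force'],s['gripper_width'])
```

```text
[0.66032491 0.23920727 0.04090745] [ 0.47431124  0.41131902 -5.66265798] 0.5247925630901894
```

View pics/s2.png

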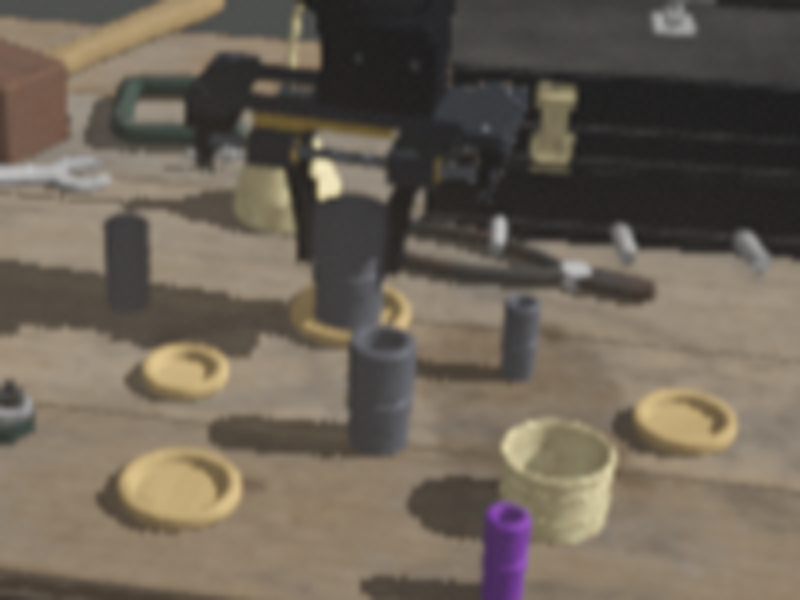

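Call:
play_rows(
  commands="0 0 -.05 0 0 0;0 0 0 0 0 0;0 0 0 0 0 0",
)

```text
time_s: 9.25
tcp_pos: [0.6605, 0.2393, 0.0398]
ee_rot: [[-0.91, -0.414, 0.001], [-0.414, 0.91, 0.0], [-0.001, -0.0, -1.0]]
wrist_force: [-0.9, -0.5, -0.8]
gripper_width: 0.525
gripper_force: 30.0
```

Call:
play_rows(
  commands="0 0 0 0 0 0;0 0 0 0 0 0;0 0 0 0 0 0;0 0 0 0 0 0;0 0 0 0 0 0;0 0 0 0 0 0;0 0 .4 0 0 0;0 0 .5 0 0 0;0 0 .5 0 0 0;0 0 .5 0 0 0;0 0 .5 0 0 0;0 0 .5 0 0 0;0 0 .5 0 0 0;0 0 .5 0 0 0;0 0 0 0 0 0;0 0 0 0 0 0",
  grip=80,
)

```text
time_s: 10.85
tcp_pos: [0.66, 0.2392, 0.1561]
ee_rot: [[-0.91, -0.414, 0.0], [-0.414, 0.91, 0.001], [-0.0, 0.0, -1.0]]
wrist_force: [-0.3, 0.5, -0.5]
gripper_width: 0.917
gripper_force: 0.0
```

Run:
```python
from h import *
s=r.sense();print(s['tcp_pos'],s['wrist_force'],s['gripper_width'])
im,d,ci=snap('top'); P=cloud(ci,d); z=P[...,2]; hsv=cv2.cvtColor(im,cv2.COLOR_BGR2HSV)
m=(np.hypot(P[...,0]-.456,P[...,1]-.19)<.05)&(hsv[...,1]>100)&(abs(hsv[...,0].astype(int)-18)<5)
cs=max(cv2.findContours(cv2.morphologyEx(m.astype(np.uint8),3,np.ones((3,3))),0,1)[0],key=cv2.contourArea)
pts=np.array([ray(ci,*p[0],.008)[:2] for p in cs]).astype(np.float32)*1000
print('d37',cv2.fitEllipse(pts))
```

```text
[0.65999113 0.23921654 0.15613925] [-0.30105811  0.47285513 -0.47837504] 0.917332102336704
d37 ((466.63397216796875, 176.6631622314453), (30.658432006835938, 61.84054183959961), 128.52252197265625)
```

Run:
```python
from h import *
ci=cams.camera_info('top'); im=cv2.imread('pics/t1.png'); hsv=cv2.cvtColor(im,cv2.COLOR_BGR2HSV)
print(im.shape)
m=((hsv[...,1]>100)&(abs(hsv[...,0].astype(int)-18)<5)).astype(np.uint8)
for c in cv2.findContours(cv2.morphologyEx(m,3,np.ones((5,5))),0,1)[0]:
    if cv2.contourArea(c)<1500: continue
    pts=np.array([ray(ci,(p[0][0]+.5)/3-.5+130,(p[0][1]+.5)/3-.5+100,.008)[:2] for p in c]).astype(np.float32)*1000
    e=cv2.fitEllipse(pts); print(np.round(e[0],1),np.round(e[1],1))
```

```text
(495, 690, 3)
[466.7 176.9] [31.8 64.1]
[652.6 238.5] [55.9 81.4]
[689.1  24. ] [56.3 59.9]
```

Run:
```python
from h import *
ci=cams.camera_info('scene'); im=cv2.imread('pics/s2.png'); hsv=cv2.cvtColor(im,cv2.COLOR_BGR2HSV)
print(hsv[485,150],hsv[430,560],hsv[540,100])
m=((hsv[...,1]>85)&(abs(hsv[...,0].astype(int)-19)<5)&(hsv[...,2]>140)).astype(np.uint8)
for c in cv2.findContours(cv2.morphologyEx(m,3,np.ones((5,5))),0,1)[0]:
    if cv2.contourArea(c)<1500: continue
    pts=np.array([ray(ci,(p[0][0]+.5)/4-.5+200,(p[0][1]+.5)/4-.5+120,.007)[:2] for p in c]).astype(np.float32)*1000
    e=cv2.fitEllipse(pts); print(np.round(e[0],1),np.round(e[1],1),cv2.boundingRect(c))
```

```text
[ 20  92 193] [ 23  71 122] [ 17  68 143]
[451.6 187. ] [62.4 70.9] (119, 449, 125, 79)
[685.2  20.4] [53.  60.6] (634, 390, 101, 63)
[538.6 264.7] [48.  57.9] (143, 343, 83, 55)
[895.8 654.8] [ 45.7 229.3] (45, 0, 178, 72)
```

Call:
play_rows(
  commands="-.5 -.5 0 0 0 0;-.65 -.67 0 0 0 0;-.65 -.67 0 0 0 0;-.65 -.67 0 0 0 0;-.65 -.66 0 0 0 0;0 0 0 0 0 0;0 0 -.58 0 0 0;0 0 -.58 0 0 0;0 0 -.58 0 0 0;0 0 -.58 0 0 0;0 0 -.58 0 0 0;0 0 -.58 0 0 0;0 0 -.58 0 0 0;0 0 0 0 0 0;0 0 0 0 0 0",
)

```text
time_s: 12.4
tcp_pos: [0.5673, 0.1441, 0.0337]
ee_rot: [[-0.91, -0.414, -0.001], [-0.414, 0.91, -0.001], [0.001, -0.0, -1.0]]
wrist_force: [0.2, -0.0, 0.7]
gripper_width: 0.923
gripper_force: 0.0
```

Call:
play_rows(
  commands="0 0 0 0 0 0;0 0 0 0 0 0;0 0 0 0 0 0;0 0 0 0 0 0;0 0 0 0 0 0;0 0 0 0 0 0;0 0 0 0 0 0;0 0 0 0 0 0;0 0 0 0 0 0;0 0 0 0 0 0",
  grip=28,
)

```text
time_s: 13.4
tcp_pos: [0.5672, 0.144, 0.0343]
ee_rot: [[-0.91, -0.414, 0.0], [-0.414, 0.91, -0.0], [-0.0, -0.0, -1.0]]
wrist_force: [-0.6, -0.9, 1.0]
gripper_width: 0.416
gripper_force: 30.0
```

Call:
play_rows(
  commands="0 0 .5 0 0 0;0 0 .5 0 0 0;0 0 .5 0 0 0;0 0 .5 0 0 0;0 0 .5 0 0 0;0 0 .5 0 0 0;0 0 .5 0 0 0;0 0 .5 0 0 0;-.3 .13 0 0 0 0;-.64 .26 0 0 0 0;-.64 .26 0 0 0 0;-.64 .26 0 0 0 0;-.64 .26 0 0 0 0;-.64 .26 0 0 0 0;-.24 .12 0 0 0 0;0 0 0 0 0 0;0 0 0 0 0 0;0 0 0 0 0 0",
)

```text
time_s: 15.2
tcp_pos: [0.4554, 0.1904, 0.1539]
ee_rot: [[-0.911, -0.413, -0.0], [-0.413, 0.911, -0.0], [0.0, -0.0, -1.0]]
wrist_force: [0.3, -0.6, -1.8]
gripper_width: 0.418
gripper_force: 30.0
```

Call:
play_rows(
  commands="0 0 -.45 0 0 0;0 0 -.45 0 0 0;0 0 -.45 0 0 0;0 0 -.45 0 0 0;0 0 -.45 0 0 0;0 0 -.45 0 0 0;0 0 -.45 0 0 0;0 0 -.2 0 0 0;0 0 -.2 0 0 0;0 0 -.2 0 0 0;0 0 -.12 0 0 0;0 0 0 0 0 0;0 0 0 0 0 0;0 0 0 0 0 0",
)

```text
time_s: 16.6
tcp_pos: [0.4552, 0.1908, 0.0384]
ee_rot: [[-0.91, -0.414, 0.001], [-0.414, 0.91, 0.001], [-0.001, 0.0, -1.0]]
wrist_force: [-0.4, 0.1, -2.3]
gripper_width: 0.417
gripper_force: 30.0
```

Run:
```python
from h import *
im,d,ci=snap('scene'); cv2.imwrite('pics/s3.png',cv2.resize(im[120:270,200:400],None,fx=4,fy=4,interpolation=cv2.INTER_CUBIC))
s=r.sense();print(s['tcp_pos'],s['wrist_force'],s['gripper_width'])
```

```text
[0.45515323 0.19074794 0.03844609] [-0.47061426  0.54768216 -2.30932735] 0.41455502731869615
```

View pics/s3.png

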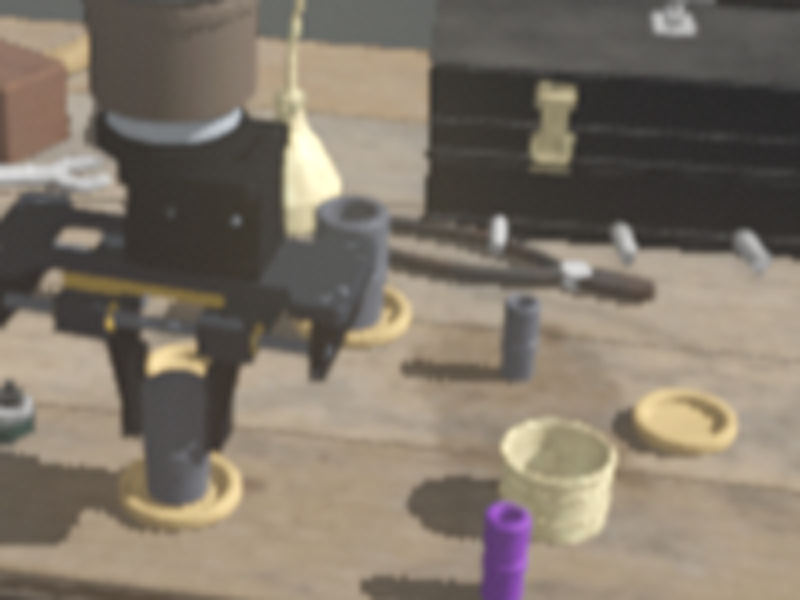

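Call:
play_rows(
  commands="0 0 -.04 0 0 0;0 0 0 0 0 0;0 0 0 0 0 0",
)

```text
time_s: 16.95
tcp_pos: [0.4552, 0.1908, 0.0372]
ee_rot: [[-0.91, -0.414, 0.001], [-0.414, 0.91, 0.001], [-0.001, 0.0, -1.0]]
wrist_force: [0.6, 0.1, 0.1]
gripper_width: 0.415
gripper_force: 30.0
```

Call:
play_rows(
  commands="0 0 0 0 0 0;0 0 0 0 0 0;0 0 0 0 0 0;0 0 0 0 0 0;0 0 0 0 0 0;0 0 0 0 0 0;0 0 .4 0 0 0;0 0 .5 0 0 0;0 0 .5 0 0 0;0 0 .5 0 0 0;0 0 .5 0 0 0;0 0 .5 0 0 0;0 0 .5 0 0 0;0 0 .5 0 0 0;0 0 0 0 0 0;0 0 0 0 0 0",
  grip=70,
)

```text
time_s: 18.55
tcp_pos: [0.4546, 0.1905, 0.1535]
ee_rot: [[-0.91, -0.414, -0.0], [-0.414, 0.91, 0.0], [0.0, 0.0, -1.0]]
wrist_force: [0.1, 0.4, -0.0]
gripper_width: 0.807
gripper_force: 0.0
```

Call:
play_rows(
  commands=".4 -.12 0 0 0 0;.7 -.2 0 0 0 0;.7 -.2 0 0 0 0;.7 -.2 0 0 0 0;.7 -.2 0 0 0 0;.7 -.2 0 0 0 0;.7 -.2 0 0 0 0;.7 -.2 0 0 0 0;.7 -.2 0 0 0 0;.7 -.2 0 0 0 0;.7 -.23 0 0 0 0;0 0 0 0 0 0;0 0 0 0 0 0;0 0 0 0 0 0",
)

```text
time_s: 19.95
tcp_pos: [0.6763, 0.1258, 0.1529]
ee_rot: [[-0.91, -0.414, -0.002], [-0.414, 0.91, -0.001], [0.002, 0.0, -1.0]]
wrist_force: [0.5, 0.1, 0.6]
gripper_width: 0.804
gripper_force: 0.0
```

Call:
play_rows(
  commands=".03 0 -.53 0 0 0;0 0 -.53 0 0 0;0 0 -.53 0 0 0;0 0 -.53 0 0 0;0 0 -.53 0 0 0;0 0 -.53 0 0 0;0 0 -.53 0 0 0;0 0 -.53 0 0 0;0 0 0 0 0 0;0 0 0 0 0 0",
)

```text
time_s: 20.95
tcp_pos: [0.6778, 0.1262, 0.0268]
ee_rot: [[-0.91, -0.415, -0.0], [-0.415, 0.91, -0.0], [0.0, -0.0, -1.0]]
wrist_force: [1.0, 0.1, -0.0]
gripper_width: 0.806
gripper_force: 0.0
```

Call:
play_rows(
  commands="0 0 0 0 0 0;0 0 0 0 0 0;0 0 0 0 0 0;0 0 0 0 0 0;0 0 0 0 0 0;0 0 0 0 0 0;0 0 0 0 0 0;0 0 0 0 0 0;0 0 0 0 0 0;0 0 0 0 0 0",
  grip=14,
)

```text
time_s: 21.95
tcp_pos: [0.6778, 0.126, 0.0266]
ee_rot: [[-0.91, -0.414, -0.0], [-0.414, 0.91, -0.0], [0.0, -0.0, -1.0]]
wrist_force: [0.2, -0.2, -0.1]
gripper_width: 0.244
gripper_force: 30.0
```

Call:
play_rows(
  commands="0 0 .5 0 0 0;0 0 .5 0 0 0;0 0 .5 0 0 0;0 0 .5 0 0 0;0 0 .5 0 0 0;0 0 .5 0 0 0;0 0 .5 0 0 0;0 0 .5 0 0 0;-.3 .3 0 0 0 0;-.65 .68 0 0 0 0;-.65 .68 0 0 0 0;-.65 .68 0 0 0 0;-.65 .68 0 0 0 0;-.65 .68 0 0 0 0;-.65 .68 0 0 0 0;-.33 .35 0 0 0 0;0 0 0 0 0 0;0 0 0 0 0 0;0 0 0 0 0 0",
)

```text
time_s: 23.85
tcp_pos: [0.5423, 0.2674, 0.1465]
ee_rot: [[-0.911, -0.413, -0.0], [-0.413, 0.911, -0.0], [0.0, -0.0, -1.0]]
wrist_force: [0.9, 0.3, -1.1]
gripper_width: 0.241
gripper_force: 30.0
```

Call:
play_rows(
  commands="0 0 -.45 0 0 0;0 0 -.45 0 0 0;0 0 -.45 0 0 0;0 0 -.45 0 0 0;0 0 -.45 0 0 0;0 0 -.45 0 0 0;0 0 -.45 0 0 0;0 0 -.2 0 0 0;0 0 -.2 0 0 0;0 0 -.2 0 0 0;0 0 -.12 0 0 0;0 0 0 0 0 0;0 0 0 0 0 0;0 0 0 0 0 0",
)

```text
time_s: 25.25
tcp_pos: [0.5422, 0.2682, 0.031]
ee_rot: [[-0.91, -0.414, 0.001], [-0.414, 0.91, 0.001], [-0.001, 0.0, -1.0]]
wrist_force: [-0.2, -0.3, -1.3]
gripper_width: 0.241
gripper_force: 30.0
```

Run:
```python
from h import *
im,d,ci=snap('scene'); cv2.imwrite('pics/s4.png',cv2.resize(im[120:270,200:400],None,fx=4,fy=4,interpolation=cv2.INTER_CUBIC))
s=r.sense();print(s['tcp_pos'],s['wrist_force'],s['gripper_width'])
```

```text
[0.54215431 0.26813498 0.0309866 ] [-0.06311513  0.19171809 -1.31604822] 0.24227531549589768
```

View pics/s4.png

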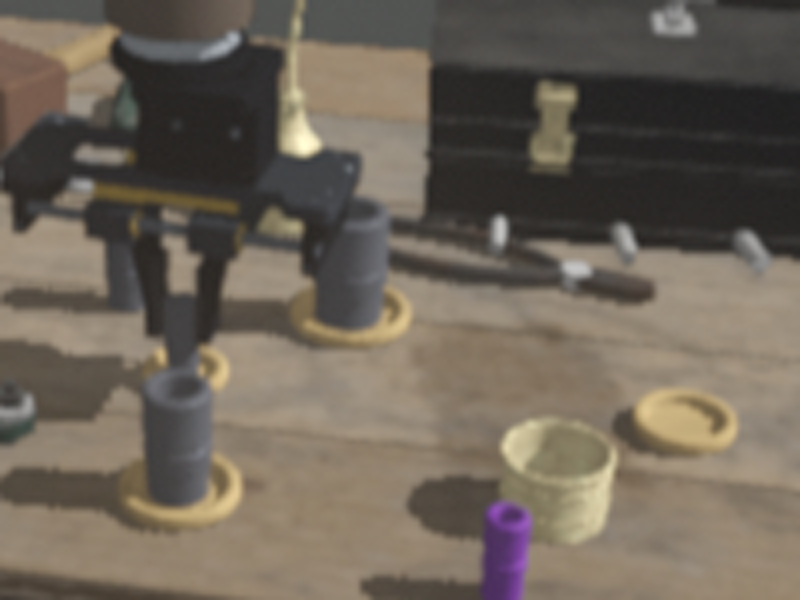

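Call:
play_rows(
  commands="0 0 -.04 0 0 0;0 0 0 0 0 0;0 0 0 0 0 0",
)

```text
time_s: 25.6
tcp_pos: [0.5421, 0.2681, 0.0296]
ee_rot: [[-0.91, -0.414, 0.001], [-0.414, 0.91, 0.0], [-0.001, 0.0, -1.0]]
wrist_force: [-0.2, -0.7, 0.2]
gripper_width: 0.243
gripper_force: 30.0
```

Call:
play_rows(
  commands="0 0 0 0 0 0;0 0 0 0 0 0;0 0 0 0 0 0;0 0 0 0 0 0;0 0 0 0 0 0;0 0 0 0 0 0;0 0 .4 0 0 0;0 0 .5 0 0 0;0 0 .5 0 0 0;0 0 .5 0 0 0;0 0 .5 0 0 0;0 0 .5 0 0 0;0 0 .5 0 0 0;0 0 .5 0 0 0;0 0 0 0 0 0",
  grip=65,
)

```text
time_s: 27.1
tcp_pos: [0.5433, 0.2688, 0.1497]
ee_rot: [[-0.91, -0.414, 0.005], [-0.414, 0.91, 0.003], [-0.006, 0.001, -1.0]]
wrist_force: [0.2, 0.1, -0.2]
gripper_width: 0.745
gripper_force: 0.0
```

Call:
play_rows(
  commands=".35 .72 0 0 0 0;.35 .72 0 0 0 0;.35 .72 0 0 0 0;.35 .7 0 0 0 0;0 0 0 0 0 0;0 0 0 0 0 0;0 0 0 0 0 0",
)

```text
time_s: 27.8
tcp_pos: [0.5834, 0.353, 0.146]
ee_rot: [[-0.91, -0.414, -0.001], [-0.414, 0.91, -0.001], [0.001, -0.0, -1.0]]
wrist_force: [-0.3, 0.3, 0.5]
gripper_width: 0.751
gripper_force: 0.0
```

Call:
play_rows(
  commands=".01 .03 -.55 0 0 0;0 0 -.55 0 0 0;0 0 -.55 0 0 0;0 0 -.55 0 0 0;0 0 -.55 0 0 0;0 0 -.55 0 0 0;0 0 -.53 0 0 0;0 0 0 0 0 0;0 0 0 0 0 0",
)

```text
time_s: 28.7
tcp_pos: [0.5843, 0.3542, 0.0319]
ee_rot: [[-0.91, -0.414, 0.0], [-0.414, 0.91, -0.0], [-0.0, -0.0, -1.0]]
wrist_force: [0.4, -0.0, 0.5]
gripper_width: 0.749
gripper_force: 0.0
```

Call:
play_rows(
  commands="0 0 0 0 0 0;0 0 0 0 0 0;0 0 0 0 0 0;0 0 0 0 0 0;0 0 0 0 0 0;0 0 0 0 0 0;0 0 0 0 0 0;0 0 0 0 0 0;0 0 0 0 0 0;0 0 0 0 0 0",
  grip=20,
)

```text
time_s: 29.7
tcp_pos: [0.5843, 0.3547, 0.0316]
ee_rot: [[-0.91, -0.414, 0.0], [-0.414, 0.91, 0.0], [-0.0, -0.0, -1.0]]
wrist_force: [-1.3, -1.4, 1.3]
gripper_width: 0.321
gripper_force: 30.0
```

Call:
play_rows(
  commands="0 0 .5 0 0 0;0 0 .5 0 0 0;0 0 .5 0 0 0;0 0 .5 0 0 0;0 0 .5 0 0 0;0 0 .5 0 0 0;0 0 .5 0 0 0;0 0 .5 0 0 0;.13 -.42 0 0 0 0;.27 -.85 0 0 0 0;.27 -.85 0 0 0 0;.27 -.85 0 0 0 0;.27 -.85 0 0 0 0;.27 -.85 0 0 0 0;.27 -.85 0 0 0 0",
)

```text
time_s: 31.2
tcp_pos: [0.6365, 0.1869, 0.1509]
ee_rot: [[-0.911, -0.413, -0.001], [-0.413, 0.911, -0.0], [0.001, 0.0, -1.0]]
wrist_force: [0.2, 0.4, -1.9]
gripper_width: 0.325
gripper_force: 30.0
```

Call:
play_rows(
  commands=".27 -.85 0 0 0 0;.27 -.85 0 0 0 0;.27 -.85 0 0 0 0;.27 -.85 0 0 0 0;.27 -.85 0 0 0 0;.27 -.85 0 0 0 0;.13 -.4 0 0 0 0;0 0 0 0 0 0;0 0 0 0 0 0;0 0 0 0 0 0",
)

```text
time_s: 32.2
tcp_pos: [0.6889, 0.025, 0.1514]
ee_rot: [[-0.91, -0.415, -0.0], [-0.415, 0.91, 0.0], [0.0, 0.0, -1.0]]
wrist_force: [-0.2, -0.7, -2.2]
gripper_width: 0.327
gripper_force: 30.0
```

Call:
play_rows(
  commands="0 -.04 -.45 0 0 0;0 0 -.45 0 0 0;0 0 -.45 0 0 0;0 0 -.45 0 0 0;0 0 -.45 0 0 0;0 0 -.45 0 0 0;0 0 -.45 0 0 0;0 0 -.2 0 0 0;0 0 -.2 0 0 0;0 0 -.2 0 0 0;0 0 -.12 0 0 0;0 0 0 0 0 0;0 0 0 0 0 0;0 0 0 0 0 0",
)

```text
time_s: 33.6
tcp_pos: [0.6895, 0.0229, 0.0359]
ee_rot: [[-0.91, -0.414, 0.001], [-0.414, 0.91, 0.0], [-0.001, -0.0, -1.0]]
wrist_force: [0.3, 0.1, -1.2]
gripper_width: 0.325
gripper_force: 30.0
```

Run:
```python
from h import *
im,d,ci=snap('scene'); cv2.imwrite('pics/s5.png',cv2.resize(im[120:270,230:430],None,fx=4,fy=4,interpolation=cv2.INTER_CUBIC))
s=r.sense();print(s['tcp_pos'],s['wrist_force'],s['gripper_width'])
```

```text
[0.68948356 0.02291067 0.03583768] [ 0.20848232  0.52342411 -0.62823378] 0.32528140446813897
```

View pics/s5.png

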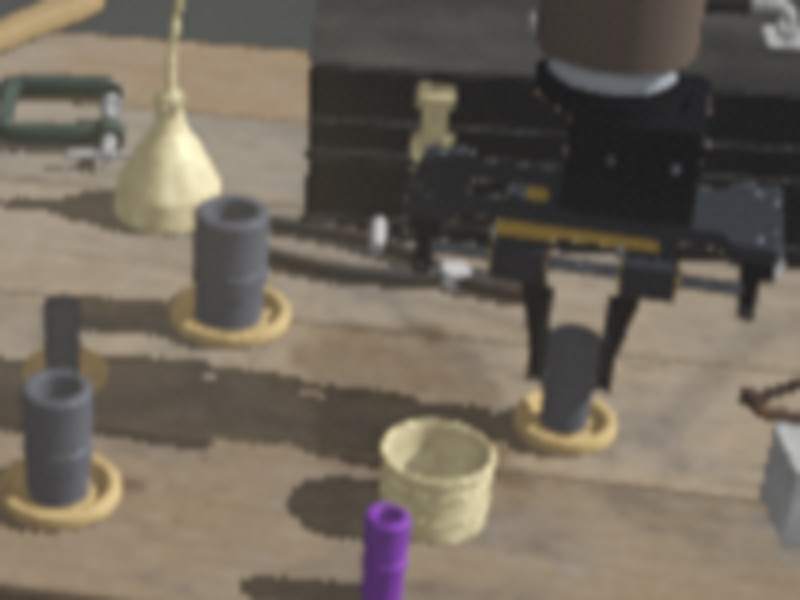

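Call:
play_rows(
  commands="0 0 -.03 0 0 0;0 0 0 0 0 0;0 0 0 0 0 0",
)

```text
time_s: 33.95
tcp_pos: [0.6893, 0.0229, 0.0346]
ee_rot: [[-0.91, -0.414, 0.0], [-0.414, 0.91, 0.0], [-0.0, -0.0, -1.0]]
wrist_force: [-0.2, 0.2, -0.8]
gripper_width: 0.326
gripper_force: 30.0
```

Call:
play_rows(
  commands="0 0 0 0 0 0;0 0 0 0 0 0;0 0 0 0 0 0;0 0 0 0 0 0;0 0 0 0 0 0;0 0 0 0 0 0;0 0 .4 0 0 0;0 0 .5 0 0 0;0 0 .5 0 0 0;0 0 .5 0 0 0;0 0 .5 0 0 0;0 0 .5 0 0 0;0 0 .5 0 0 0;0 0 .5 0 0 0;0 0 .5 0 0 0;0 0 .5 0 0 0;0 0 0 0 0 0",
  grip=65,
)

```text
time_s: 35.65
tcp_pos: [0.6906, 0.023, 0.185]
ee_rot: [[-0.91, -0.414, 0.006], [-0.414, 0.91, 0.001], [-0.005, -0.002, -1.0]]
wrist_force: [-0.3, 0.0, 0.6]
gripper_width: 0.746
gripper_force: 0.0
```

Call:
play_rows(
  commands="-.4 -.8 0 0 0 0;-.4 -.8 0 0 0 0;-.4 -.8 0 0 0 0;-.4 -.8 0 0 0 0;-.4 -.8 0 0 0 0;-.4 -.8 0 0 0 0;-.4 -.8 0 0 0 0;-.4 -.8 0 0 0 0;-.4 -.8 0 0 0 0;-.4 -.8 0 0 0 0;-.4 -.8 0 0 0 0;-.4 -.8 0 0 0 0;-.4 -.8 0 0 0 0;-.4 -.8 0 0 0 0;-.4 -.8 0 0 0 0;-.4 -.8 0 0 0 0;-.4 -.8 0 0 0 0;-.4 -.8 0 0 0 0;0 0 0 0 0 0;0 0 0 0 0 0",
)

```text
time_s: 37.65
tcp_pos: [0.4726, -0.4092, 0.1808]
ee_rot: [[-0.911, -0.413, -0.001], [-0.413, 0.911, 0.001], [0.0, 0.001, -1.0]]
wrist_force: [0.2, 0.8, -0.3]
gripper_width: 0.747
gripper_force: 0.0
```

Run:
```python
from h import *
im,d,ci=snap('top'); P=cloud(ci,d)
cv2.imwrite('pics/t9.png',cv2.resize(im[120:265,130:360],None,fx=3.4,fy=3.4,interpolation=cv2.INTER_CUBIC))
D=dict(s22=(.542,.268,.011,.053),s29=(.6892,.0238,.0145,.061),s37=(.455,.1905,.0185,.069),s46=(.6603,.239,.023,.077),pul=(.512,.4639,.03,.022),tin=(.5758,.0351,.028,.04))
for n,(x,y,R,h) in D.items():
    q=P[(np.hypot(P[...,0]-x,P[...,1]-y)<R+.012)]; t=q[q[:,2]>h-.007]
    c,s,_=cv2.minAreaRect((t[:,:2]*1000).astype(np.float32))
    lo=q[(q[:,2]>.02)&(q[:,2]<h-.015)]
    print(n,'top',np.round(c,1),np.round(s,1),'off mm',np.round(np.array(c)-[x*1000,y*1000],1),'zmax',t[:,2].max().round(4),np.median(t[:,2]).round(4))
```

```text
s22 top [542.  267.6] [19.  20.7] off mm [-0.  -0.4] zmax 0.0578 0.0532
s29 top [690.   24.1] [26.  28.1] off mm [0.8 0.3] zmax 0.0645 0.0606
s37 top [455.8 190.6] [34.8 34.4] off mm [0.8 0.1] zmax 0.074 0.0693
s46 top [659.  239.2] [42.5 43.1] off mm [-1.3  0.2] zmax 0.0813 0.0772
pul top [512.3 464. ] [61.2 62.5] off mm [0.3 0.1] zmax 0.0268 0.0225
tin top [576.4  35.2] [55.7 56.3] off mm [0.6 0.1] zmax 0.043 0.0391
```

View pics/t9.png

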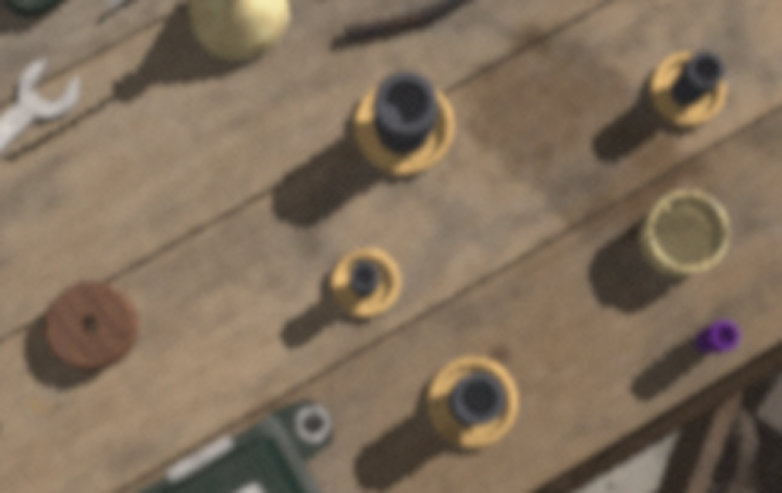

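All four sockets stand upright in the right dishes, within about 1.5 mm of centre and at the expected heights. The pulley and the tin haven't moved.

```bash
python3 -c "
from h import *
print(r.finish_job())"
```

```text
the job is handed in; nothing more can be done
None
```

All four sockets are standing upright in their matching dishes, about 1.5 mm or less off centre by my last camera check, with the pulley and tin unmoved; the job was handed in at about 38 s, and no verdict came back.

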